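Clamp the probe post with the click wrench

TASK

Pick up the steel probe post and stand it fully down in the empty hole of the bench clamp, without ramming it, and let go. Then, pushing without gripping it, swing the handle of the click-type torque wrench that sits on the clamp bolt clockwise (seen from above) until its knuckle joint gives and the handle visibly folds, and stop there, well before the handle is folded right round to its stop. Ease off gently so that the handle springs straight again, leave the wrench round where it clicked, and do not disturb the other things on the bench.

Things in the scene. Friction and masses are not known exactly. Their poses are not given: they have to be found in the camera images.
- post_mid (a point): Centre of the loose post, upright on the bench: 95 mm tall, about 160 g; lower 60 mm a steel shaft, 18 mm diameter, foot chamfered 3 mm; upper 35 mm a black round grip head, 26 mm diameter, with an orange band. This point is half-way up (47.5 mm above the foot); the middle of the grip head is 30 mm above it. z runs up the post.
- hole (a point): Centre of the mouth of the orange-ringed round post hole in the top face of the clamp block, 45 mm above the bench. Blind, 21 mm diameter, 2 mm chamfer, 38 mm deep; post_mid is 9.5 mm above it when home. Fixed aluminium block 70 (x) x 150 (y) x 45 mm on a dark 110 x 190 x 7 mm foot; hole 45 mm from the block's centre along its y, bolt 80 mm from the hole along -y. z up.
- wrench_head (a point): Point on the clamp bolt's vertical axis in the steel wrench head (38 mm ring), 60 mm above the bench. x points along the neck to the knuckle, a vertical pivot 40 mm out; z up. The wrench is captive on the bolt. Pushed clockwise both first turn easily (about 1.5 N at the grip), by 0.5 to 1.0 rad, different each time, till the bolt is tight and stops dead.
- wrench_grip (a point): Middle of the blue-and-black grip (82 long, 20 wide, 20 mm high, free air below), 60 mm above the bench, 90 mm from the knuckle. x outward along the handle, parallel to wrench_head's x when straight. With the bolt tight, 9 to 11 N sideways here folds it clockwise at the knuckle: 0.12 rad is a click, over 0.42 is forced, hard stop at 0.60. A spring straightens it.
- board: Green circuit board, 90 x 130 mm, up to 18 mm high, lying loose; origin under its centre. To be left alone.
- screw_jar: Clear jar with a blue cap, 64 mm diameter, 80 mm tall; origin under its centre. To be left alone.
- screwdriver: Screwdriver with a red handle, about 190 mm long, lying on the bench; origin under its middle. To be left alone.
There are look-alikes about, which are no part of the job. What is meant by the part that bears post_mid is not purple, and is the larger of those in its own colour.

How it is judged:
On the way, in this order (a step that is already met when the one before it is completed fails the run):
1. the post stands fully down in the clamp hole, let go (horizontal distance between post_mid and hole below 0.005 m and z of post_mid in the frame of hole below 0.0125 m and angle between post_mid's own z axis and vertical below 0.1 rad and contact force between the fingers and post below 0.3 N), for 0.3 s.
2. the wrench knuckle gives: the handle is folded by more than 0.12 rad (horizontal distance between post_mid and hole below 0.005 m and z of post_mid in the frame of hole below 0.0125 m and angle between post_mid's own z axis and vertical below 0.1 rad and angle between the x axis of wrench_head and the x axis of wrench_grip, either way round above 0.12 rad), for 0.1 s.
3. the handle has sprung straight again (angle between the x axis of wrench_head and the x axis of wrench_grip, either way round below 0.05 rad and distance of wrench_grip from where it was at the start of the episode above 0.045 m), for 0.2 s.
At the end, for the whole second after the job is handed in: Post let go in the hole: centre under 12.5 mm above the mouth, within 5 mm of its axis, tilt under 0.1 rad. Wrench handle straight again (fold under 0.05 rad) and left turned, its grip over 45 mm from where it started (all of step 3 and horizontal distance between post_mid and hole below 0.005 m and z of post_mid in the frame of hole below 0.0125 m and angle between post_mid's own z axis and vertical below 0.1 rad); the robot touches nothing.
It fails at once if the handle is forced on past the click (fold over 0.42 rad) (angle between the x axis of wrench_head and the x axis of wrench_grip, either way round above 0.42 rad).
It fails at once if the fingers load the wrench with more than 30 N (gripped or forced) (contact force between the fingers and bolt above 30 N).
It fails at once if the post is rammed against the clamp with more than 35 N (contact force between post and clamp above 35 N).
It fails at once if a bystander is moved by more than 30 mm (distance of any of board, screw_jar, screwdriver from where it was at the start of the episode above 0.03 m).
It also fails if it takes over 67 s, if anything falls off the work surface, if the arm or the gripper's body presses on something with over 40 N, if the wrist force passes 120 N, or if a joint passes its speed limit or range.

ROBOT

A 7-joint arm with a two-finger parallel gripper is mounted at the origin on the work surface. World frame = base frame: x ahead of the robot, y to its left, z up, the work surface at z = 0. Lengths are in m, angles in rad, forces in N, time in s.
With the tool pointing down it reaches from about 0.425 to 0.875 m from the base axis. Payload 4.7 kg.
Tool frame: the origin (TCP) lies at the very end of the fingers, on their centre line; the grasp point (between the pads) lies 19 mm behind it (ctrl.grasp_offset is the distance from the TCP to the grasp point, in m); z points along the fingers, y is the line along which they close (so a half turn about z gives the same grasp; the last joint's range is limited). The gripper opens to 87 mm and grips with 3 to 60 N. Pads are 19 mm wide; open, the fingers measure 117 mm over their backs; the gripper's body (75 mm by 190 mm) begins 51 mm behind the grasp point.
Start: joints at [-1.135, 0.321, -0.07, 1.45, 0.023, 1.371, -0.057], TCP at [0.266, 0.593, 0.223] pointing down, gripper open.
Joint ranges: [-2.86, 2.86], [-0.3, 2.09], [-1.38, 1.24], [0.06, 2.45], [-1.56, 4.7], [0.09, 2.05], [-2.69, 2.69]. Speed limits (rad/s): [2.57, 2.57, 3.14, 3.14, 3.14, 3.14, 3.14].

INTERFACE

Orientations are given as a unit quaternion [w, x, y, z].
In Python, from bench import ctrl gives the robot as it stands. The module is installed in compiled form; this text tells all that it offers.
- The arm moves only by the tool drive_tool, never from a script. Its argument "moves" is a list that holds one entry, the list of rows, each a list of 4 numbers: the shift along the tool's x, y, z in mm, then the turn about the tool's z in degrees. A call has 1 to 8 rows; each row shifts and turns the commanded pose from where the row before left it, along the tool's axes as they then stand; what a row does not reach is not made up. A row lasts 1/12 s, in which the tool goes at most 41.7 mm and 7.16 degrees, less where a joint would pass 70% of its speed; a pose out of reach is approached as far as the arm can. A call is refused whole if a number of a shift passes 41.7 or a number of a turn 7.16, either way. A call with a gripper value outside its range is refused whole. "grip" is the opening, from 0 (shut) to 1 (fully open), set as the call begins (left out, the last holds). The fingers move at their own pace and stop on an object; "force" is the grip in N (left out, the last holds). Time passes only in rows, so rows that do not move let the fingers close. It gives the time, the measured TCP pose, the force, the opening and the grip force at its end, in the units of the state.
- ctrl.get_state(): the state, without advancing time (a new reading comes with each control period).
- ctrl.read_camera(name): name is "scene" or "top"; returns a dict with "color" (384x512x3 uint8, red, green, blue), "fx", "fy", "cx", "cy" (pixels), "world_to_cam" (4x4, takes a point from world to camera coordinates). Camera axes: x right, y up, looking along -z (the intrinsics and any distortion apply to the point x, -y, -z); pixel columns grow to the right and rows downward; lengths in m; the calibration is good to about 2 mm. A picture is of the moment at which its call begins. There is no depth.
- ctrl.close_job(): hands the job in; it is judged then, once.
The state is a dict: "time_s": time; "joint_pos": joint angles; "joint_vel": joint speeds; "joint_torque": joint torques, N m; "ee_pos": TCP position; "orientation": TCP orientation; "ft_force": force on the tool from outside, world axes, zero at the start; "moment": the same for the moment, N m; "grip_width": finger opening in m; "grasp_force": force on a finger pad.
Only numpy, scipy, OpenCV 4.12 (cv2) and the standard library are available. Lean on these libraries where they do the work, as an engineer would, in place of code of your own. Each camera call takes 0.05 s, during which the arm holds its last target. There are 200 camera calls.

## Working session

There is one attempt and no reset: what is moved stays moved. The work goes in short steps, Python scripts to look and compute and a tool call to move; the robot and the scene stay as the last step left them, time stands still between calls to the robot, and variables do not carry over. Pictures are saved under pics/ and viewed, at most 10 in all, crops included, and the job is handed in when it is done.

Besides the shell and the picture viewer there is one more tool, called after "Request:" by a JSON object that holds its "method" and its "body". drive_tool: Moves the arm, as the interface text tells. Its arguments: {"type":"object","properties":{"moves":{"type":"array"},"grip":{"type":"number"},"force":{"type":"number"}},"required":["moves"]}

```bash
mkdir -p pics; cat > h.py <<'E'
import numpy as np, cv2
from bench import ctrl
def cam(n,f=None):
    d=ctrl.read_camera(n)
    if f: cv2.imwrite('pics/'+f,cv2.cvtColor(d['color'],cv2.COLOR_RGB2BGR))
    return d
def ray(d,u,v):
    T=np.array(d['world_to_cam']);R=T[:3,:3];t=T[:3,3]
    r=np.array([(u-d['cx'])/d['fx'],-(v-d['cy'])/d['fy'],-1.]);
    return -R.T@t,R.T@r
def plane(d,u,v,z):
    o,r=ray(d,u,v);return o+r*(z-o[2])/r[2]
def tri(a,b):
    # a,b=(d,u,v)
    A=[];B=[]
    for d,u,v in (a,b):
        o,r=ray(d,u,v);r/=np.linalg.norm(r);P=np.eye(3)-np.outer(r,r);A.append(P);B.append(P@o)
    return np.linalg.lstsq(np.vstack(A),np.hstack(B),rcond=None)[0]
E
python3 - <<'E'
from h import *
a=cam('scene','s0.png');b=cam('top','t0.png')
i=np.hstack([a['color'],b['color']])
for d in(a,b): print({k:np.round(v,3) for k,v in d.items() if k!='color'}, [k for k in d])
print(ctrl.get_state(), ctrl.grasp_offset)
E
```

```text
{'fx': np.float64(430.42), 'fy': np.float64(430.42), 'cx': np.float64(252.883), 'cy': np.float64(182.355), 'world_to_cam': array([[-0.389,  0.921, -0.   ,  0.255],
       [-0.727, -0.307,  0.614,  0.373],
       [ 0.566,  0.239,  0.789, -1.451],
       [ 0.   ,  0.   ,  0.   ,  1.   ]])} ['color', 'fx', 'fy', 'cx', 'cy', 'world_to_cam']
{'fx': np.float64(449.588), 'fy': np.float64(449.588), 'cx': np.float64(259.651), 'cy': np.float64(188.377), 'world_to_cam': array([[-3.000e-02, -1.000e+00, -4.000e-03, -3.000e-02],
       [ 9.950e-01, -3.000e-02,  9.700e-02, -5.840e-01],
       [-9.700e-02, -1.000e-03,  9.950e-01, -1.016e+00],
       [ 0.000e+00,  0.000e+00,  0.000e+00,  1.000e+00]])} ['color', 'fx', 'fy', 'cx', 'cy', 'world_to_cam']
{'time_s': 0.1, 'joint_pos': array([-1.13485701,  0.32173749, -0.07009292,  1.45154719,  0.02258586,
        1.37079726, -0.05691372]), 'joint_vel': array([ 5.29406759e-04, -1.89507237e-03,  3.00950392e-04, -3.83805772e-03,
        9.04551483e-05,  3.51423224e-06,  4.32313561e-05]), 'joint_torque': array([-7.83197502e-04, -4.92570877e+01, -4.06150203e-01, -3.13398206e+01,
       -6.40910701e-02,  3.94897966e-02,  9.58423152e-05]), 'ee_pos': array([0.26596863, 0.59255412, 0.22158125]), 'orientation': array([-1.40550347e-04,  2.09349918e-01,  9.77840420e-01, -8.39533730e-04]), 'ft_force': array([ 0.65469857, -0.60577864,  0.56609015]), 'moment': array([-0.05475373, -0.00843976,  0.00211411]), 'grasp_force': 0.0, 'grip_width': 0.08717130931860985} 0.0187
```

View pics/s0.png

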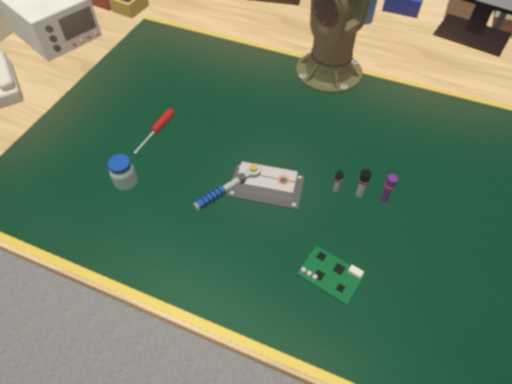

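View pics/t0.png

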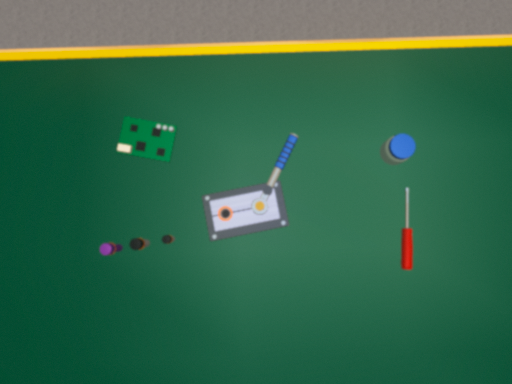

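The top view shows the target post, the larger black one, at about (137,243), with the small black at (167,239) and the purple at (107,249). The hole ring is at (225,213), the bolt at (260,206), and the blue grip runs (277,168)–(294,136). In the scene view the post head is at about (365,175), the hole at (284,180), and the grip around (212,196).

```bash
cat >> h.py <<'E'
def blobs(d,lo,hi,box,amin=6):
    h=cv2.cvtColor(d['color'],cv2.COLOR_RGB2HSV);m=cv2.inRange(h,np.array(lo),np.array(hi))
    x0,y0,x1,y1=box;k=np.zeros_like(m);k[y0:y1,x0:x1]=m[y0:y1,x0:x1]
    n,_,s,c=cv2.connectedComponentsWithStats(k)
    return [(c[i].round(1),s[i].tolist()) for i in range(1,n) if s[i][4]>=amin],k
E
python3 - <<'E'
from h import *
a=cam('scene');b=cam('top')
for n,d,bx in(('s',a,(265,165,305,195)),('t',b,(212,200,240,228))):
    print(n,'ring',blobs(d,(3,90,120),(20,255,255),bx)[0])
for n,d,bx in(('s',a,(354,165,376,203)),('t',b,(125,232,155,256))):
    print(n,'band',blobs(d,(3,80,60),(22,255,255),bx,3)[0],'black',blobs(d,(0,0,0),(180,255,45),bx)[0])
for n,d,bx in(('s',a,(185,180,235,212)),('t',b,(268,128,302,175))):
    m=blobs(d,(100,90,50),(130,255,255),bx)[1]; p=cv2.findNonZero(m);print(n,'grip',len(p),cv2.minAreaRect(p))
for n,d,bx in(('s',a,(242,160,266,180)),('t',b,(250,196,270,216))):
    print(n,'bolt',blobs(d,(15,80,100),(35,255,255),bx)[0])
v=np.hstack([cv2.resize(a['color'][150:210,330:400],None,fx=5,fy=5,interpolation=2),cv2.resize(b['color'][215:275,100:170],None,fx=5,fy=5,interpolation=2)])
w=np.hstack([cv2.resize(a['color'][155:215,190:310],None,fx=3,fy=3,interpolation=2)[:,:350],cv2.resize(b['color'][130:220,205:305],None,fx=2,fy=2,interpolation=2)])
w=cv2.copyMakeBorder(w,0,0,0,700-w.shape[1],0)
cv2.imwrite('pics/c0.png',cv2.cvtColor(np.vstack([v,w]),4))
E
```

```text
s ring [(array([279.3, 180.6]), [278, 177, 5, 7, 9]), (array([287.6, 181.4]), [285, 179, 5, 5, 8])]
t ring [(array([224.7, 212.9]), [218, 207, 15, 13, 77])]
s band [(array([362.8, 182. ]), [359, 180, 9, 5, 24])] black [(array([364.3, 178.1]), [361, 176, 8, 5, 34])]
t band [(array([142.6, 243.8]), [139, 239, 7, 10, 25])] black [(array([136. , 243.8]), [131, 240, 12, 9, 61])]
s grip 293 ((210.61178588867188, 196.7470703125), (9.740455627441406, 30.908687591552734), 57.528804779052734)
t grip 309 ((285.8000183105469, 151.39999389648438), (8.944271087646484, 34.882659912109375), 26.56505012512207)
s bolt [(array([253.2, 166.9]), [250, 163, 7, 8, 44])]
t bolt [(array([259.3, 205.5]), [256, 202, 8, 8, 56])]
```

View pics/c0.png

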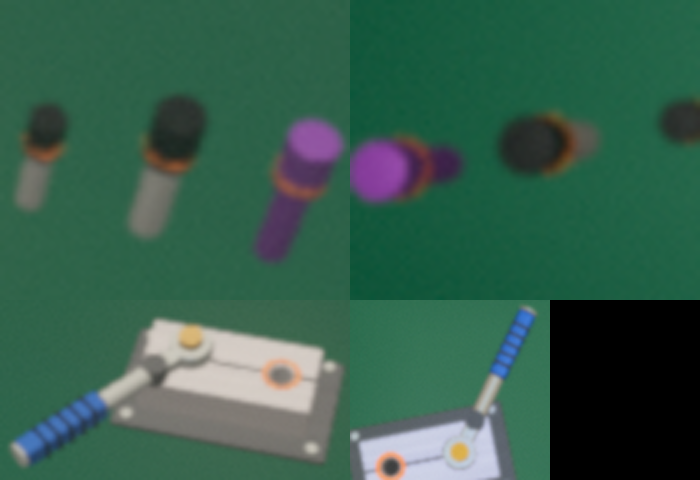

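The crops show the black post's head top disc centre at scene (366,172.7) and top (136.4,243.6). The hole ring centre is at scene (283.8,180.3) and top (224.7,212.9). The wrench is straight, with its knuckle by the corner of the block.

```bash
python3 - <<'E'
from h import *
np.set_printoptions(precision=4,suppress=True)
a=cam('scene');b=cam('top')
P=lambda n,s,t,z:print(n,tri((a,*s),(b,*t)),plane(a,*s,z)[:2],plane(b,*t,z)[:2])
P('posttop',(366,172.7),(136.4,243.6),.095)
P('small',(339.5,172),(167,238.5),.08)
P('purple',(393.5,178),(107,249),.1)
P('hole',(283.8,180.3),(224.7,212.9),.045)
P('bolt',(253.2,166.5),(259.3,205.5),.07)
P('grip',(210.6,196.5),(285.8,151.4),.07)
P('jar',(120,162),(402,146.5),.08)
print(plane(a,359.5,195.5,0))
print([plane(b,*p,.007)[:2] for p in((207.5,198),(213.5,237),(283.5,223),(276.5,184.5))])
E
```

```text
posttop [0.4647 0.2223 0.093 ] [0.4663 0.2226] [0.4649 0.2214]
small [0.4735 0.1599 0.0759] [0.4767 0.1608] [0.4737 0.1586]
purple [0.4547 0.2872 0.0919] [0.4611 0.2879] [0.4554 0.2829]
hole [0.5277 0.0337 0.0432] [0.5293 0.0336] [0.5274 0.034 ]
bolt [ 0.5405 -0.0461  0.0754] [ 0.5366 -0.0488] [ 0.5404 -0.0452]
grip [ 0.6613 -0.1089  0.0651] [ 0.6644 -0.1071] [ 0.6603 -0.1084]
jar [ 0.6618 -0.3667  0.0781] [ 0.6629 -0.3648] [ 0.6617 -0.3665]
[0.4653 0.2249 0.    ]
[array([0.5656, 0.077 ]), array([0.4734, 0.0646]), array([ 0.5012, -0.1007]), array([ 0.5928, -0.0873])]
```

Request:
{"method": "drive_tool", "body": {"moves": [[[-30.3,-23.4,0,0],[-30.3,-23.4,0,0],[-30.3,-23.4,0,0],[-30.3,-23.4,0,0],[-30.3,-23.4,0,0],[-30.3,-23.4,0,0],[-30.3,-23.4,0,0],[-30.3,-23.4,0,0]]], "grip": 1, "force": 25}}

```text
time_s: 0.97
ee_pos: [0.4113, 0.3212, 0.2228]
orientation: [0.0, 0.209, 0.978, 0.0]
ft_force: [0.9, -0.8, 0.1]
grip_width: 0.0874
grasp_force: 0.0
```

Request:
{"method": "drive_tool", "body": {"moves": [[[-30.3,-23.4,0,0],[-30.3,-23.4,0,0],[-30.3,-23.4,0,0],[0,0,0,7.1],[0,0,0,7.1],[0,0,0,7.1],[0,0,0,7.1],[0,0,0,7.1]]]}}

```text
time_s: 1.63
ee_pos: [0.4649, 0.2216, 0.2227]
orientation: [0.0, 0.5, 0.866, 0.0]
ft_force: [1.2, 0.2, 0.3]
grip_width: 0.087
grasp_force: 0.0
```

Request:
{"method": "drive_tool", "body": {"moves": [[[0,0,0,7.1],[0,0,0,7.1],[0,0,0,7.1],[0,0,0,1],[0,0,0,0]]]}}

```text
time_s: 2.05
ee_pos: [0.4648, 0.2217, 0.2226]
orientation: [0.0, 0.655, 0.756, 0.0]
ft_force: [0.3, 0.1, 0.8]
grip_width: 0.087
grasp_force: 0.0
```

```bash
cat >> h.py <<'E'
from scipy.spatial.transform import Rotation as Ro
np.set_printoptions(precision=4,suppress=True)
def to(x,y,z=None):
    s=ctrl.get_state();q=s['orientation'];R=Ro.from_quat([*q[1:],q[0]]).as_matrix();p=s['ee_pos']
    d=np.array([x,y,p[2] if z is None else z])-p
    print('t',s['time_s'],'p',p,'R',R[:,0],R[:,1],R[:,2],'tool mm',(R.T@d)*1000,'F',s['ft_force'],'w',s['grip_width'],s['grasp_force'])
E
python3 - <<'E'
from h import *
to(.465,.2222,.0585)
cam('scene','s1.png');b=cam('top','t1.png')
cv2.imwrite('pics/c1.png',cv2.cvtColor(np.hstack([cv2.resize(cam('scene')['color'],(400,300)),cv2.resize(b['color'],(400,300))]),4))
E
```

```text
t 2.05 p [0.4648 0.2217 0.2226] R [-0.1421  0.9898  0.0001] [0.9898 0.1421 0.0001] [ 0.0001  0.0001 -1.    ] tool mm [  0.4206   0.2493 164.1323] F [0.3148 0.0969 0.7646] w 0.08701391631404634 0.0
```

View pics/c1.png

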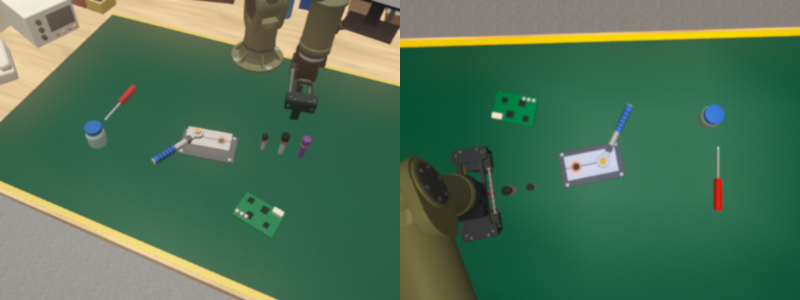

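The pictures show the gripper over the post, and the offsets match the parallax expected at that height: the hand is at about (475,195) and the post at (508,190) in the right half. Descending.

Request:
{"method": "drive_tool", "body": {"moves": [[[0,0,30,0],[0,0,30,0],[0,0,30,0],[0,0,20,0],[0,0,10,0],[0,0,0,0],[0,0,0,0]]]}}

```text
time_s: 2.78
ee_pos: [0.4652, 0.2219, 0.1031]
orientation: [0.0, 0.656, 0.755, 0.0]
ft_force: [0.7, 0.2, -0.2]
grip_width: 0.0867
grasp_force: 0.0
```

Request:
{"method": "drive_tool", "body": {"moves": [[[0,0,14,0],[0,0,12,0],[0,0,10,0],[0,0,8,0],[0,0,0,0],[0,0,0,0]]]}}

```text
time_s: 3.28
ee_pos: [0.4647, 0.2216, 0.0583]
orientation: [-0.0, 0.656, 0.755, -0.0]
ft_force: [0.4, -0.3, 0.0]
grip_width: 0.0869
grasp_force: 0.0
```

Request:
{"method": "drive_tool", "body": {"moves": [[[0,0,0,0],[0,0,0,0],[0,0,0,0],[0,0,0,0],[0,0,0,0],[0,0,0,0],[0,0,0,0],[0,0,0,0]]], "grip": 0, "force": 25}}

```text
time_s: 3.95
ee_pos: [0.4649, 0.2218, 0.0586]
orientation: [0.0, 0.656, 0.755, 0.0]
ft_force: [0.5, 0.1, -0.8]
grip_width: 0.0417
grasp_force: 0.0
```

Request:
{"method": "drive_tool", "body": {"moves": [[[0,0,0,0],[0,0,0,0],[0,0,0,0],[0,0,0,0],[0,0,0,0],[0,0,0,0],[0,0,0,0],[0,0,0,0]]]}}

```text
time_s: 4.62
ee_pos: [0.4648, 0.2217, 0.0586]
orientation: [-0.0, 0.656, 0.755, -0.0]
ft_force: [-0.2, 0.2, 1.0]
grip_width: 0.0251
grasp_force: 25.0
```

Request:
{"method": "drive_tool", "body": {"moves": [[[0,0,-5,0],[0,0,-15,0],[0,0,-25,0],[0,0,-25,0],[0,0,-25,0],[0,0,-15,0],[0,0,-5,0],[0,0,0,0]]]}}

```text
time_s: 5.28
ee_pos: [0.4656, 0.2221, 0.1749]
orientation: [0.0, 0.656, 0.755, 0.001]
ft_force: [-0.1, 0.1, -1.9]
grip_width: 0.0257
grasp_force: 25.0
```

```bash
python3 - <<'E'
from h import *
to(.5275,.0337)
E
```

```text
t 5.2833 p [0.4656 0.2221 0.1749] R [-0.1397  0.9902  0.0012] [0.9902 0.1397 0.0026] [ 0.0024  0.0016 -1.    ] tool mm [-195.2085   34.9381   -0.1507] F [-0.1348  0.0532 -1.8887] w 0.02571633914644452 24.98853382130619
```

Held. Move over the hole and descend so that the foot is some 20 mm above the mouth, then look.

Request:
{"method": "drive_tool", "body": {"moves": [[[-15,3,0,0],[-30,5,0,0],[-35,6,0,0],[-35,6,0,0],[-35,6,0,0],[-25,5,0,0],[-15,3,0,0],[-5,1,0,0]]]}}

```text
time_s: 5.95
ee_pos: [0.5264, 0.0295, 0.1719]
orientation: [-0.0, 0.658, 0.753, -0.002]
ft_force: [0.3, -0.0, -1.7]
grip_width: 0.0253
grasp_force: 25.0
```

Request:
{"method": "drive_tool", "body": {"moves": [[[0,0,10,0],[0,0,15,0],[0,0,15,0],[0,0,10,0],[0,0,0,0],[0,0,0,0],[0,0,0,0]]]}}

```text
time_s: 6.53
ee_pos: [0.527, 0.0343, 0.1239]
orientation: [0.0, 0.655, 0.755, 0.0]
ft_force: [0.2, -0.3, -1.8]
grip_width: 0.0252
grasp_force: 25.0
```

```bash
python3 - <<'E'
from h import *
a=cam('scene');b=cam('top')
to(.5275,.0337)
cv2.imwrite('pics/c2.png',cv2.cvtColor(np.hstack([cv2.resize(a['color'][120:200,240:320],None,fx=5,fy=5,interpolation=2),cv2.resize(b['color'][175:255,180:260],None,fx=5,fy=5,interpolation=2)]),4))
E
```

```text
t 6.6333 p [0.5275 0.034  0.1245] R [-0.1402  0.9901  0.0003] [0.9901 0.1402 0.0018] [ 0.0017  0.0005 -1.    ] tool mm [-0.255   0.0127 -0.    ] F [-0.6621 -0.1235 -2.5005] w 0.025300453206594176 24.98941855301382
```

View pics/c2.png

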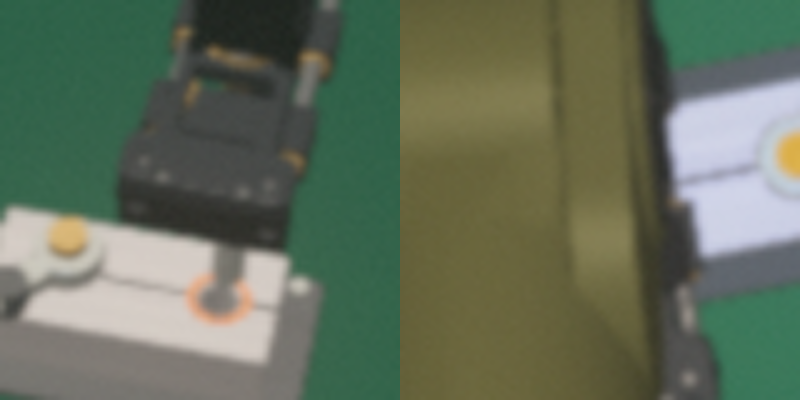

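The scene crop shows the shaft coming down to the ring: shaft centre about (229,260) in the crop, ring centre (219,298). The top view is hidden by the arm. I'll check the shaft's columns numerically.

```bash
cat >> h.py <<'E'
def proj(d,p):
    c=np.array(d['world_to_cam'])@np.r_[p,1];return np.array([d['cx']-d['fx']*c[0]/c[2],d['cy']+d['fy']*c[1]/c[2]])
E
python3 - <<'E'
from h import *
a=cam('scene');s=ctrl.get_state()['ee_pos']
for z in(.066,.075,.085,.095): print(z,proj(a,[s[0],s[1],z]))
print('hole',proj(a,[.5275,.0337,.045]))
g=cv2.cvtColor(a['color'],cv2.COLOR_RGB2GRAY)
for r in range(168,188): print(r,g[r,274:296])
E
```

```text
0.066 [284.6358 174.6724]
0.075 [284.8427 172.4278]
0.085 [285.0758 169.8991]
0.095 [285.3123 167.333 ]
hole [284.088  179.8055]
168 [196 194 192 186 177 165 153 141 117  90  78  71  63  58  55  60  55  55
  54  54  52  51]
169 [206 205 204 203 201 198 195 187 160 125 107  99  89  81  85 100  98  87
  78  71  63  60]
170 [206 206 206 206 206 206 205 196 169 134 119 114 108 106 118 151 158 150
 142 131 122 109]
171 [206 205 206 205 206 205 204 193 164 133 119 116 112 113 136 176 193 195
 192 186 178 167]
172 [206 206 206 207 205 206 203 191 162 131 120 116 113 116 142 182 201 205
 205 202 200 198]
173 [206 206 206 206 206 205 202 189 160 130 118 116 113 116 144 184 202 205
 205 206 205 202]
174 [207 207 206 206 205 204 199 185 156 129 118 115 113 119 149 185 202 205
 205 205 205 201]
175 [207 207 206 206 204 198 192 181 158 132 118 115 117 131 164 191 203 205
 205 204 205 200]
176 [202 204 204 204 198 189 184 176 160 138 121 119 130 153 180 197 204 205
 205 205 204 199]
177 [189 192 193 193 189 181 174 162 148 134 124 129 148 172 186 196 203 206
 206 205 203 195]
178 [179 177 178 181 
[... 228 characters left out ...]
6 171 177 180 185
 189 191 188 168]
181 [205 205 204 198 184 167 148 129 122 123 125 132 142 164 176 182 176 171
 169 167 165 148]
182 [207 207 206 203 191 179 166 151 139 136 138 145 160 174 183 191 195 195
 193 185 169 142]
183 [207 207 207 204 198 192 186 175 164 160 161 166 176 185 190 197 201 202
 202 198 180 147]
184 [205 206 205 204 203 202 199 193 185 181 183 185 191 198 202 203 203 203
 203 198 176 139]
185 [205 206 205 205 205 204 203 203 201 200 201 201 201 204 205 205 206 206
 205 199 172 137]
186 [206 207 206 207 206 205 205 205 205 204 205 204 204 205 204 204 204 205
 203 196 167 131]
187 [204 205 206 206 206 206 206 206 206 206 205 205 205 204 205 205 204 203
 201 188 156 127]
```

Request:
{"method": "drive_tool", "body": {"moves": [[[-1,0,6,0],[0,0,6,0],[0,0,4,0],[0,0,3,0],[0,0,2,0],[0,0,2,0],[0,0,1,0],[0,0,0,0]]], "force": 15}}

```text
time_s: 7.35
ee_pos: [0.5269, 0.0325, 0.0994]
orientation: [-0.0, 0.656, 0.755, -0.0]
ft_force: [-0.3, -0.3, -2.3]
grip_width: 0.0253
grasp_force: 15.0
```

Request:
{"method": "drive_tool", "body": {"moves": [[[0,0,1,0],[0,0,1,0],[0,0,1,0],[0,0,1,0],[0,0,1,0],[0,0,0,0]]]}}

```text
time_s: 7.85
ee_pos: [0.5269, 0.0325, 0.0944]
orientation: [0.0, 0.656, 0.755, -0.0]
ft_force: [1.2, -0.5, -1.7]
grip_width: 0.0256
grasp_force: 15.0
```

Request:
{"method": "drive_tool", "body": {"moves": [[[0,0,2,0],[0,0,2,0],[0,0,2,0],[0,0,2,0],[0,0,2,0],[0,0,2,0],[0,0,0,0]]]}}

```text
time_s: 8.43
ee_pos: [0.5266, 0.0325, 0.082]
orientation: [-0.0, 0.656, 0.755, -0.0]
ft_force: [0.2, 0.4, -2.4]
grip_width: 0.0254
grasp_force: 15.0
```

Request:
{"method": "drive_tool", "body": {"moves": [[[0,0,2,0],[0,0,2,0],[0,0,2,0],[0,0,2,0],[0,0,2,0],[0,0,2,0],[0,0,0,0]]]}}

```text
time_s: 9.02
ee_pos: [0.5267, 0.0325, 0.0701]
orientation: [-0.0, 0.656, 0.755, -0.0]
ft_force: [0.3, -1.1, -2.0]
grip_width: 0.0259
grasp_force: 15.0
```

Request:
{"method": "drive_tool", "body": {"moves": [[[0,0,1,0],[0,0,1,0],[0,0,0.5,0],[0,0,0.5,0],[0,0,0.5,0],[0,0,0,0]]]}}

```text
time_s: 9.52
ee_pos: [0.5269, 0.0325, 0.067]
orientation: [0.0, 0.656, 0.755, 0.0]
ft_force: [0.7, -1.7, -1.3]
grip_width: 0.0254
grasp_force: 15.0
```

Very gentle; another 2 mm, then release.

Request:
{"method": "drive_tool", "body": {"moves": [[[0,0,0.5,0],[0,0,0.5,0],[0,0,0.5,0],[0,0,0.4,0],[0,0,0,0]]]}}

```text
time_s: 9.93
ee_pos: [0.527, 0.0325, 0.0655]
orientation: [0.0, 0.656, 0.755, 0.0]
ft_force: [-1.3, -1.5, 2.8]
grip_width: 0.0253
grasp_force: 15.0
```

Request:
{"method": "drive_tool", "body": {"moves": [[[0,0,0,0],[0,0,0,0],[0,0,0,0],[0,0,0,0],[0,0,0,0],[0,0,0,0],[0,0,0,0],[0,0,0,0]]], "grip": 0.8}}

```text
time_s: 10.6
ee_pos: [0.5269, 0.0326, 0.0652]
orientation: [0.0, 0.656, 0.755, 0.0]
ft_force: [1.0, -0.6, -0.7]
grip_width: 0.067
grasp_force: 0.0
```

Request:
{"method": "drive_tool", "body": {"moves": [[[0,0,0,0],[0,0,0,0],[0,0,0,0],[0,0,-10,0],[0,0,-30,0],[0,0,-30,0],[0,0,-30,0],[0,0,-30,0]]]}}

```text
time_s: 11.27
ee_pos: [0.5268, 0.0323, 0.1974]
orientation: [0.0, 0.656, 0.755, 0.0]
ft_force: [1.1, -0.4, 0.2]
grip_width: 0.0698
grasp_force: 0.0
```

```bash
python3 - <<'E'
from h import *
a=cam('scene');s=ctrl.get_state()['ee_pos']
to(.66,-.108)
print('expected top',proj(a,[.527,.0335,.102]),proj(a,[.527,.0335,.045]))
cv2.imwrite('pics/c3.png',cv2.cvtColor(cv2.resize(a['color'][120:200,230:330],None,fx=5,fy=5,interpolation=2),4))
E
```

```text
t 11.3167 p [0.5304 0.0327 0.2039] R [-0.1393  0.9903  0.0012] [0.9902 0.1393 0.0108] [ 0.0106  0.0027 -0.9999] tool mm [-157.4186  108.7349    0.9869] F [ 2.679  -0.2491  4.362 ] w 0.06954649135737861 0.0
expected top [285.3955 165.3552] [284.0827 179.6413]
```

View pics/c3.png

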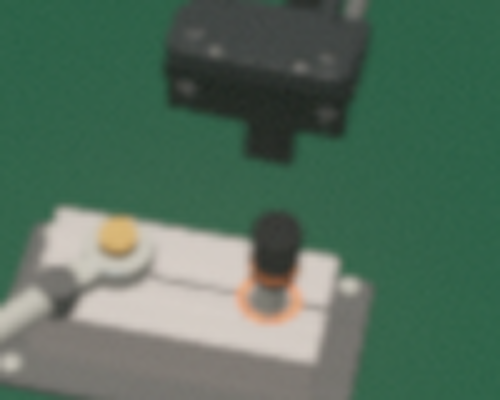

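The post stands home: the head's top is at (285.2,165.6), against an expected (285.4,165.4). Now go with shut fingers to the counter-clockwise side of the grip.

Request:
{"method": "drive_tool", "body": {"moves": [[[-13,15,0,0],[-24,26,0,0],[-28,32,0,0],[-28,32,0,0],[-17,18,0,0],[-7.5,8,0,0],[0,0,0,0]]], "grip": 0, "force": 20}}

```text
time_s: 11.9
ee_pos: [0.6729, -0.0676, 0.1948]
orientation: [0.001, 0.657, 0.754, -0.001]
ft_force: [0.1, 0.4, -0.1]
grip_width: 0.0311
grasp_force: 0.0
```

Request:
{"method": "drive_tool", "body": {"moves": [[[0,0,0,-6.9],[0,0,0,-6.9],[0,0,0,-6.9],[0,0,0,-6.9],[0,0,0,-6.9],[0,0,0,-6.9],[0,0,0,-6.9],[0,0,0,-6.6]]]}}

```text
time_s: 12.57
ee_pos: [0.6709, -0.0634, 0.1958]
orientation: [-0.0, 0.231, 0.973, 0.0]
ft_force: [-0.3, 0.2, 0.9]
grip_width: 0.0004
grasp_force: 0.0
```

```bash
python3 - <<'E'
from h import *
to(.675,-.065,.045)
print(ctrl.get_state()['joint_pos'])
E
```

```text
t 12.5667 p [ 0.6709 -0.0634  0.1958] R [-0.8936  0.4488  0.0002] [0.4488 0.8936 0.0007] [ 0.0001  0.0007 -1.    ] tool mm [ -4.4163   0.3018 150.8454] F [-0.2741  0.1626  0.9004] w 0.00036447638069825723 0.0
[-0.1943  0.3916  0.3328  1.434  -0.1292  1.3374  1.2504]
```

Request:
{"method": "drive_tool", "body": {"moves": [[[-4,0,20,0],[0,0,30,0],[0,0,30,0],[0,0,30,0],[0,0,20,0],[0,0,13,0],[0,0,8,0],[0,0,0,0]]]}}

```text
time_s: 13.23
ee_pos: [0.6741, -0.0657, 0.0431]
orientation: [-0.001, 0.234, 0.972, -0.0]
ft_force: [-1.4, 0.4, 0.7]
grip_width: 0.0003
grasp_force: 0.0
```

Request:
{"method": "drive_tool", "body": {"moves": [[[0,-3,0,0],[0,-4,0,0],[0,-4,0,0],[0,-2,0,0],[0,0,0,0]]]}}

```text
time_s: 13.65
ee_pos: [0.6694, -0.0794, 0.0452]
orientation: [0.001, 0.235, 0.972, -0.0]
ft_force: [-0.2, -0.9, 0.1]
grip_width: 0.0007
grasp_force: 0.0
```

```bash
python3 - <<'E'
from h import *
to(.6547+.4555*.025,-.1052+.89*.025,.045)
a=cam('scene');b=cam('top')
cv2.imwrite('pics/c4.png',cv2.cvtColor(np.hstack([cv2.resize(a['color'][130:230,170:270],None,fx=4,fy=4,interpolation=2),cv2.resize(b['color'][110:210,230:330],None,fx=4,fy=4,interpolation=2)]),4))
E
```

```text
t 13.65 p [ 0.6694 -0.0794  0.0452] R [-0.8898  0.4564 -0.0014] [0.4564 0.8898 0.0002] [ 0.0013 -0.0005 -1.    ] tool mm [ 1.3068 -4.7008  0.1737] F [-0.2479 -0.8696  0.0757] w 0.0006760536132563279 0.0
```

View pics/c4.png

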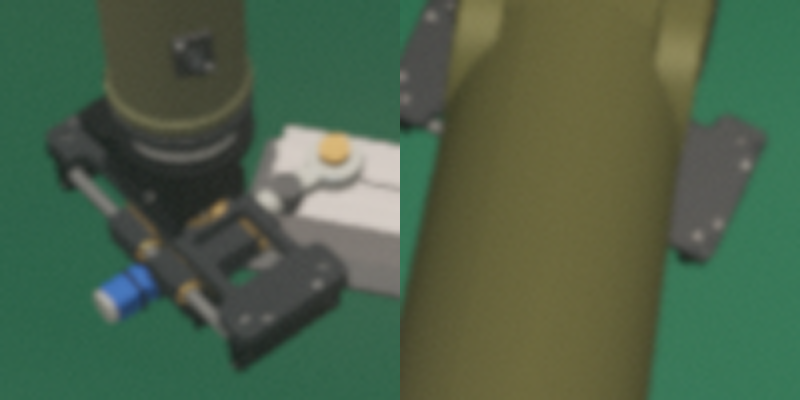

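The scene crop shows the closed fingers beside the blue grip (handle end at crop (120,295)), with the neck and bolt visible. The top view is hidden. Start the arc about the bolt.

Request:
{"method": "drive_tool", "body": {"moves": [[[0,-2,0,0],[0,-2,0,0],[0,-1,0,0],[-0.6,-3.4,0,1.5],[-1.1,-6.8,0,3],[-1.1,-6.8,0,3],[-1.1,-6.8,0,3]]]}}

```text
time_s: 14.33
ee_pos: [0.6584, -0.1043, 0.0442]
orientation: [0.0, 0.323, 0.946, 0.001]
ft_force: [-0.3, 1.7, -0.2]
grip_width: 0.0004
grasp_force: 0.8
```

Request:
{"method": "drive_tool", "body": {"moves": [[[-1.1,-6.8,0,3],[-1.1,-6.8,0,3],[-1.1,-6.8,0,3],[-0.8,-4.6,0,2],[-0.8,-4.6,0,2]]]}}

```text
time_s: 14.75
ee_pos: [0.6421, -0.1298, 0.0444]
orientation: [0.001, 0.428, 0.904, 0.0]
ft_force: [1.9, 1.4, 0.1]
grip_width: 0.0006
grasp_force: 0.7
```

```bash
cat >> h.py <<'E'
def fold(name=None):
    s=ctrl.get_state();q=s['orientation'];R=Ro.from_quat([*q[1:],q[0]]).as_matrix()
    print('t',s['time_s'],'p',s['ee_pos'],'yaw y',np.degrees(np.arctan2(R[1,1],R[0,1])),'F tool',R.T@s['ft_force'])
    B=np.array([.539,-.046]);v=(s['ee_pos'][:2]-B);e=R[:2,:2].T@v*1000;print('finger rel bolt, tool mm',e)
    a=cam('scene');m=blobs(a,(100,90,50),(130,255,255),(160,130,262,260))[0]
    print('blue',[(c,st[4],plane(a,*c,.06)[:2],np.degrees(np.arctan2(*(plane(a,*c,.06)[:2]-B)[::-1]))) for c,st in m])
    return a
E
python3 - <<'E'
from h import *
fold()
E
```

```text
t 14.75 p [ 0.6421 -0.1298  0.0444] yaw y 39.266537349259345 F tool [-0.129   2.4052 -0.0747]
finger rel bolt, tool mm [-130.1472   26.7958]
blue [(array([189.4, 187.2]), 49, array([ 0.653 , -0.1726]), np.float64(-47.995042337920815))]
```

Request:
{"method": "drive_tool", "body": {"moves": [[[-0.6,-3.4,0,1.5],[-0.6,-3.4,0,1.5],[-0.6,-3.4,0,1.5],[-0.6,-3.4,0,1.5]]]}}

```text
time_s: 15.13
ee_pos: [0.6325, -0.1402, 0.0443]
orientation: [0.0, 0.475, 0.88, 0.0]
ft_force: [1.5, -0.5, 0.1]
grip_width: 0.0001
grasp_force: 0.8
```

Request:
{"method": "drive_tool", "body": {"moves": [[[-0.6,-3.4,0,1.5],[-0.6,-3.4,0,1.5],[-0.6,-3.4,0,1.5]]]}}

```text
time_s: 15.38
ee_pos: [0.6256, -0.1466, 0.0446]
orientation: [0.001, 0.509, 0.861, 0.001]
ft_force: [6.7, 2.5, 1.2]
grip_width: 0.0007
grasp_force: 3.5
```

Request:
{"method": "drive_tool", "body": {"moves": [[[0,0,0,0],[0,0,0,0]]]}}

```text
time_s: 15.55
ee_pos: [0.6257, -0.1463, 0.0447]
orientation: [0.001, 0.508, 0.861, 0.001]
ft_force: [3.9, 1.1, -0.7]
grip_width: 0.0006
grasp_force: 2.2
```

```bash
python3 - <<'E'
from h import *
fold()
E
```

```text
t 15.55 p [ 0.6257 -0.1463  0.0447] yaw y 28.896318211209046 F tool [-0.9494  3.9303  0.7489]
finger rel bolt, tool mm [-129.7575   27.4481]
blue []
```

Request:
{"method": "drive_tool", "body": {"moves": [[[-0.6,-2,0,1.3],[-0.6,-2,0,1.3],[0,0,0,0]]]}}

```text
time_s: 15.85
ee_pos: [0.6241, -0.1482, 0.045]
orientation: [0.002, 0.528, 0.849, 0.002]
ft_force: [8.9, 3.2, -0.7]
grip_width: 0.0
grasp_force: 4.1
```

Request:
{"method": "drive_tool", "body": {"moves": [[[-0.6,-2,0,1.3],[-0.6,-2,0,1.3],[0,0,0,0]]]}}

```text
time_s: 16.1
ee_pos: [0.621, -0.151, 0.045]
orientation: [0.002, 0.547, 0.837, 0.002]
ft_force: [8.4, 2.4, -1.2]
grip_width: 0.0003
grasp_force: 4.1
```

```bash
python3 - <<'E'
from h import *
a=fold()
cv2.imwrite('pics/c5.png',cv2.cvtColor(cv2.resize(a['color'][130:230,170:300],None,fx=5,fy=5,interpolation=2),4))
E
```

```text
t 16.1 p [ 0.621 -0.151  0.045] yaw y 23.719824071326688 F tool [-1.1785  8.7044  1.2046]
finger rel bolt, tool mm [-129.1003   32.8795]
blue []
```

View pics/c5.png

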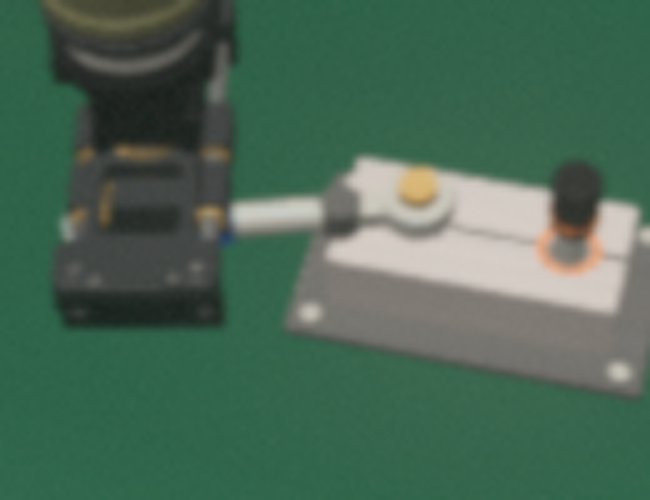

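The crop shows the bolt at (418,190), the knuckle at (343,205) and the tube running to (235,215). The handle is just starting to fold, and the force sits near 9 N. I put the fold at about 0.07 rad, so I'm going on in small steps.

Request:
{"method": "drive_tool", "body": {"moves": [[[-0.6,-2,0,1.3],[-0.6,-2,0,1.3],[-0.6,-2,0,1.3],[0,0,0,0]]]}}

```text
time_s: 16.48
ee_pos: [0.6162, -0.1549, 0.045]
orientation: [0.002, 0.575, 0.818, 0.002]
ft_force: [9.4, 2.5, -1.0]
grip_width: 0.0005
grasp_force: 4.2
```

Request:
{"method": "drive_tool", "body": {"moves": [[[-0.6,-2,0,1.3],[-0.6,-2,0,1.3],[-0.6,-2,0,1.3],[0,0,0,0]]]}}

```text
time_s: 16.82
ee_pos: [0.6112, -0.1585, 0.045]
orientation: [0.002, 0.602, 0.798, 0.002]
ft_force: [7.9, 3.0, -0.8]
grip_width: 0.0004
grasp_force: 4.3
```

```bash
python3 - <<'E'
from h import *
a=fold()
cv2.imwrite('pics/c6.png',cv2.cvtColor(cv2.resize(a['color'][140:220,190:300],None,fx=7,fy=7,interpolation=2),4))
E
```

```text
t 16.8167 p [ 0.6112 -0.1585  0.045 ] yaw y 15.91808797706862 F tool [0.7432 8.3772 0.8289]
finger rel bolt, tool mm [-127.9944   38.5573]
blue [(array([213.7, 171.3]), 32, array([ 0.5832, -0.1393]), np.float64(-64.6552546339308))]
```

View pics/c6.png

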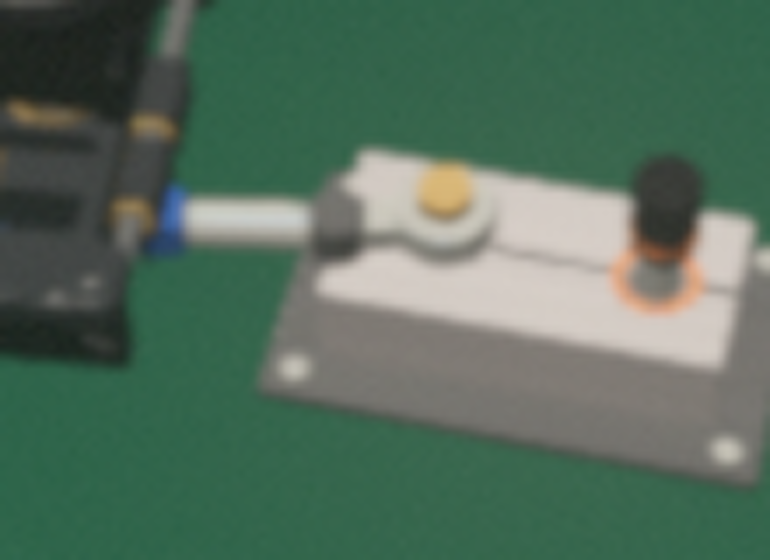

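The crop shows the ring centre at (447,212), the knuckle at (338,218), and the tube from (315,220) to (185,218), visibly bent relative to the neck. Computing the fold.

```bash
python3 - <<'E'
from h import *
a=cam('scene')
P=[plane(a,u/7+190,v/7+140,.06)[:2] for u,v in((447,212),(338,218),(315,220),(185,218))]
ang=lambda p,q:np.degrees(np.arctan2(*(q-p)[::-1]))
print(P,'neck',ang(P[0],P[1]),'tube',ang(P[2],P[3]),'k-tubeend',ang(P[1],P[3]))
E
```

```text
[array([ 0.5399, -0.0456]), array([ 0.5581, -0.0813]), array([ 0.5623, -0.0887]), array([ 0.58  , -0.1331])] neck -63.019704695652024 tube -68.2383945728575 k-tubeend -67.09932921705528
```

The knuckle hasn't moved between the last two pictures while the finger went 12 mm further. That bounds the fold between 0.135 and 0.31 rad. Another 3 mm adds margin, then hold briefly and ease back.

Request:
{"method": "drive_tool", "body": {"moves": [[[-0.5,-1.5,0,1],[-0.5,-1.5,0,1],[0,0,0,0],[0,0,0,0],[0,0,0,0]]]}}

```text
time_s: 17.33
ee_pos: [0.609, -0.16, 0.0451]
orientation: [0.002, 0.616, 0.788, 0.002]
ft_force: [8.8, 2.9, -1.1]
grip_width: 0.0007
grasp_force: 4.3
```

```bash
python3 - <<'E'
from h import *
a=fold();B=np.array([.539,-.046]);K=plane(a,238.3,171.1,.06)[:2]
# tube centreline from bright columns between blue and knuckle
g=a['color'].astype(int)
for u in range(214,236,3):
    col=g[160:184,u]; h=cv2.cvtColor(a['color'][160:184,u:u+1],cv2.COLOR_RGB2HSV)[:,0]
    w=(h[:,1]<70)&(h[:,2]>120); v=np.nonzero(w)[0]+160
    if len(v): print(u,v.min(),v.max(),v.mean(),plane(a,u,v.mean(),.06)[:2])
E
```

```text
t 17.3333 p [ 0.609  -0.16    0.0451] yaw y 14.003566164399237 F tool [0.6591 9.2668 1.1135]
finger rel bolt, tool mm [-127.5035   40.3328]
blue [(array([213.3, 170.8]), 42, array([ 0.5821, -0.141 ]), np.float64(-65.59439019431504))]
217 168 173 170.5 [ 0.5775 -0.1327]
220 167 173 170.0 [ 0.573  -0.1263]
223 168 173 170.5 [ 0.5715 -0.1185]
226 168 174 171.0 [ 0.57   -0.1106]
229 168 174 171.0 [ 0.567  -0.1035]
232 168 174 171.0 [ 0.564  -0.0964]
235 169 183 177.75 [ 0.5812 -0.0802]
```

Request:
{"method": "drive_tool", "body": {"moves": [[[-0.5,-1.5,0,1],[-0.5,-1.5,0,1],[0,0,0,0],[0,0,0,0],[0,0,0,0]]]}}

```text
time_s: 17.8
ee_pos: [0.6064, -0.1616, 0.0451]
orientation: [0.002, 0.629, 0.777, 0.002]
ft_force: [8.5, 3.3, -1.1]
grip_width: 0.0008
grasp_force: 4.4
```

Request:
{"method": "drive_tool", "body": {"moves": [[[0.6,2,0,-1.3],[0.6,2,0,-1.3],[0.6,2,0,-1.3],[0.6,2,0,-1.3],[0.6,2,0,-1.3],[0,0,0,0]]]}}

```text
time_s: 18.3
ee_pos: [0.6155, -0.1556, 0.045]
orientation: [0.002, 0.584, 0.812, 0.002]
ft_force: [7.5, 3.3, -0.9]
grip_width: 0.0003
grasp_force: 4.2
```

Request:
{"method": "drive_tool", "body": {"moves": [[[0.6,2,0,-1.3],[0.6,2,0,-1.3],[0.6,2,0,-1.3],[0.6,2,0,-1.3],[0.6,2,0,-1.3],[0,0,0,0]]]}}

```text
time_s: 18.8
ee_pos: [0.6235, -0.149, 0.0449]
orientation: [0.002, 0.537, 0.844, 0.002]
ft_force: [7.0, 2.9, -0.6]
grip_width: 0.0004
grasp_force: 4.1
```

```bash
python3 - <<'E'
from h import *
fold()
E
```

```text
t 18.8 p [ 0.6235 -0.149   0.0449] yaw y 25.097124766820723 F tool [-0.3059  7.5877  0.6606]
finger rel bolt, tool mm [-129.115    32.8246]
blue []
```

Request:
{"method": "drive_tool", "body": {"moves": [[[0.3,1.5,0,-1],[0.3,1.5,0,-1],[0.3,1.5,0,-0.5],[0,1,0,0],[0,1,0,0],[0,1,0,0],[0,0,0,0]]]}}

```text
time_s: 19.43
ee_pos: [0.6264, -0.1467, 0.0439]
orientation: [-0.001, 0.519, 0.855, 0.0]
ft_force: [2.1, 3.3, -0.1]
grip_width: 0.0004
grasp_force: 2.2
```

Request:
{"method": "drive_tool", "body": {"moves": [[[0,1,0,0],[0,1,0,0],[0,1,0,0],[0,1,0,0],[0,2,0,0],[0,2,0,0],[0,0,0,0]]]}}

```text
time_s: 20.02
ee_pos: [0.6339, -0.1443, 0.0441]
orientation: [0.0, 0.519, 0.855, -0.0]
ft_force: [0.4, 0.3, -0.3]
grip_width: 0.0008
grasp_force: 0.0
```

Request:
{"method": "drive_tool", "body": {"moves": [[[0,5,0,0],[0,10,0,0],[0,10,0,0],[0,10,0,0],[0,0,-20,0],[0,0,-40,0],[0,0,-40,0],[0,0,-40,0]]]}}

```text
time_s: 20.68
ee_pos: [0.6654, -0.1269, 0.1854]
orientation: [-0.0, 0.519, 0.855, -0.0]
ft_force: [0.8, -0.1, 0.8]
grip_width: 0.0002
grasp_force: 0.0
```

Request:
{"method": "drive_tool", "body": {"moves": [[[10,2,-30,0],[30,8,-10,0],[35,9,0,0],[35,9,0,0],[35,9,0,0],[35,9,0,0],[35,9,0,0],[30,6,0,0]]]}}

```text
time_s: 21.35
ee_pos: [0.6059, 0.122, 0.2244]
orientation: [-0.0, 0.518, 0.855, 0.001]
ft_force: [0.1, 0.1, 0.0]
grip_width: 0.0002
grasp_force: 0.0
```

```bash
python3 - <<'E'
from h import *
a=cam('scene');b=cam('top')
m=blobs(b,(100,90,50),(130,255,255),(240,130,372,240))[1];p=cv2.findNonZero(m);r=cv2.minAreaRect(p);print('grip',r,plane(b,*r[0],.07)[:2])
l=cv2.fitLine(p,2,0,.01,.01).ravel();q=[plane(b,l[2]+k*l[0],l[3]+k*l[1],.07)[:2] for k in(-15,15)];d=q[1]-q[0]
B=np.array([.5402,-.0457]);c=plane(b,*r[0],.07)[:2]
print('handle dir',np.degrees(np.arctan2(d[1],d[0])),'bolt->grip',np.degrees(np.arctan2(*(c-B)[::-1])),np.linalg.norm(c-B))
cv2.imwrite('pics/c7.png',cv2.cvtColor(np.hstack([cv2.resize(a['color'],(400,300)),cv2.resize(b['color'][110:260,200:400],None,fx=2,fy=2,interpolation=2)]),4))
E
```

```text
grip ((309.4720458984375, 171.40402221679688), (9.044112205505371, 35.73373031616211), 55.304847717285156) [ 0.6134 -0.1597]
handle dir -57.50508372158749 bolt->grip -57.29532257427824 0.13545480107458635
```

View pics/c7.png

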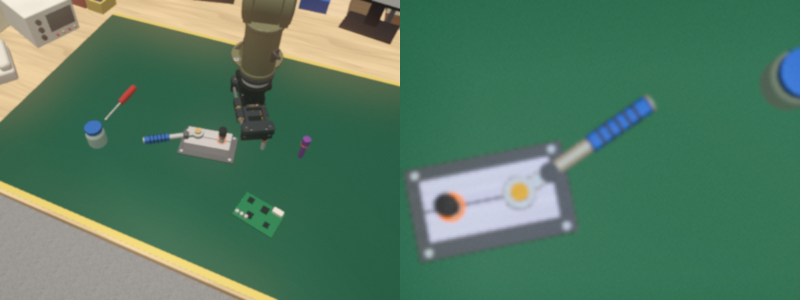

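The wrench is straight: its handle lies at −57.5° and the bolt-to-grip line at −57.3°. The grip has moved about 70 mm, the post is home in the ring, and the bystanders are undisturbed. Handing in.

```bash
python3 -c "
from bench import ctrl
print(ctrl.close_job())"
```

```text
the job is handed in; nothing more can be done
None
```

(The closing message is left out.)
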